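# Move a used analyser cartridge with locking pliers

## Robot

A 6-joint arm with a two-finger parallel gripper is mounted at the origin on the work surface. World frame = base frame: x ahead of the robot, y to its left, z up, the work surface at z = 0. Lengths are in m, angles in rad, forces in N, time in s.
With the tool pointing down it reaches from about 0.4 to 0.825 m from the base axis. Payload 7 kg.
Tool frame: the origin (TCP) lies midway between the tips of the shut fingers; the grasp point (between the pads) lies hold_point_z behind it (hold_point_z is the distance from the TCP to the grasp point, in m); z points along the fingers, y is the line along which they close (so a half turn about z gives the same grasp; the last joint's range is limited). The gripper opens to 88 mm and grips with 3 to 60 N. Pads are 19 mm wide; open, the fingers measure 130 mm over their backs; the gripper's body (78 mm by 193 mm) begins 47 mm behind the grasp point.
Start: joints at [-0.861, 0.359, 0.012, 0, -1.224, -0.288], TCP at [0.276, -0.616, 0.227] pointing down, gripper open.
Joint ranges: [-3.07, 3.07], [-1.43, 2.12], [-1.02, 1.25], [-3.03, 1.67], [-3.05, -0], [-3.03, 3.03]. Speed limits (rad/s): [2.39, 2.39, 3.01, 3.14, 3.14, 3.14].

## Interface

Orientations are given as [roll, pitch, yaw] about the fixed x, y, z axes, in that order (R = Rz(yaw) Ry(pitch) Rx(roll)).
In Python, from station import * gives the robot as it stands.
- The arm moves only by the tool apply_moves, never from a script. Its argument "steps" is a list of rows, each an object with "translation": the shift along the world's x, y, z scaled (see below), a list of three; "rotation": the turn, a rotation vector about the world's x, y, z scaled (see below), a list of three. A call has exactly 10 rows; each row is the pose to reach, as a shift and turn from the pose commanded when the call began; what a row does not reach only later rows make up. The controller multiplies each number of a shift by 250 mm and each number of a turn by 30 degrees. A row lasts 1/12 s, in which the tool goes at most 41.7 mm and 7.16 degrees, less where a joint would pass 70% of its speed; a pose out of reach is approached as far as the arm can. A call with a number of a shift or a turn outside -1 to 1 is refused whole. A call with a gripper value outside its range is refused whole. "jaw" is the closure, from -1 (fully open) to 1 (shut), so that 0 is half open, set as the call begins (left out, the last holds). The fingers move at their own pace and stop on an object; "newtons" is the grip in N (left out, the last holds). Time passes only in rows, so rows that repeat a pose let the fingers close, or fill a call up. It gives the time, the measured TCP pose, the force, the opening and the grip force at its end, in the units of the state.
- get_state(): the state, without advancing time (a new reading comes with each control period).
- grab_frame(name): name is "scene" or "top" or "wrist"; returns the picture (420x560x3 uint8, blue, green, red); there is no depth.
- camera_model(name): a dict with "fx", "fy", "cx", "cy" (pixels), "xyz" and "rotation" of the camera in the world. Camera axes: x right, y down, z forward; pixel columns grow to the right and rows downward; lengths in m; the calibration is good to about 2 mm. A picture is of the moment at which its call begins: read the wrist's pose just before it. camera_model takes no time and is no camera call; for the wrist camera it gives the pose at the moment of the call.
- job_done(): hands the job in; it is judged then, once.
The state is a dict: "t": time; "q": joint angles; "qd": joint speeds; "joint_efforts": joint torques, N m; "eef_pos": TCP position; "ee_rot": TCP orientation; "force": force on the tool from outside, world axes, zero at the start; "moment": the same for the moment, N m; "width": finger opening in m; "gripper_force": force on a finger pad.
Only numpy, scipy, OpenCV 4.12 (cv2) and the standard library are available. Lean on these libraries where they do the work, as an engineer would, in place of code of your own. Each camera call takes 0.05 s, during which the arm holds its last target. There are 200 camera calls.

## Task

Use the blue-handled locking pliers to move the used white cartridge into the yellow disposal dock: lift the pliers out of the green rest, clamp them on the cartridge's steel tab by squeezing the handles until they lock, and bring the cartridge, kept upright, fully home in the dock. Then press the red release lever so that the pliers spring open, draw them clear of the tab and leave them lying open on the bench. The used cartridge is contaminated, so never touch it with the fingers, and leave everything else where it stands.

Things in the scene. Friction and masses are not known exactly. Their poses are not given: they have to be found in the camera images.
- pliers: Locking pliers lying flat on the bench, 200 mm long, 0.39 kg. Origin: underside, below the pivot; +x along the pliers to the jaw tips (x = 75 mm), z up. Steel head, two steel jaws in front, two blue handles behind. They start open in the green rest with the handles between its walls (frame as the rest's), so that there only the head can be gripped.
- head (a point): Middle of the pliers' steel head, pliers frame (0, 0, 13) mm: a block 40 (x) x 36 (y) x 26 mm high. Gripping it across y does not work the mechanism.
- jaws (a point): Middle of the jaws' gripping length, pliers frame (62, 0, 10) mm. Jaws 20 mm high; the fixed jaw's inner face is at y = +4 mm; the moving jaw's is at about y = -18 mm here when open (22 mm gap), at -4 mm when locked on the 8 mm tab.
- jaw: The moving jaw, on the -y side, 9 mm thick; origin at the pivot (the pliers' origin). It is sprung: locked on the tab it presses with about 8 N.
- handles (a point): Where to squeeze, pliers frame (-70, 10, 10) mm: midway between the outer faces of the open handles, 64 mm apart (46 mm locked), closing along y. Handles 12 mm thick, 20 mm high: the fixed one straight back, y = -11 to -23 mm, to x = -125 mm; the moving one on the +y side to x = -115 mm, splayed when open.
- handle (a joint): Moving handle, rad: 0 open, 0.28 squeezed home and locked. Springs push it open below 0.155 and shut above (over centre); about 17 N of squeeze at the handles point. Locked, it stays when let go and may be gripped and carried by both handles. As fingers close, the fixed jaw moves with the fixed handle and slides the cartridge some 10 mm sideways: harmless.
- thumb_pad: Red release lever on top of the fixed handle's tail, 12 to 18 mm wide, 45 mm long; origin on its hinge, pliers frame (-82, -17, 24) mm, reaching back along -x. It lies flat on the handle when the pliers are open and stands up by 0.70 rad when they are locked. Pressed down flat from above at its pad (5 to 12 N) it springs the pliers open.
- lever_pad (a point): Middle of the top of the lever's 18 x 18 mm pad, 36 mm behind its hinge; 25 mm above the bench when flat, about 48 mm when up (pliers lying on the bench).
- rest: Green tool rest fixed to the bench: three walls 25 mm high, 8 mm thick, no floor, around the pliers' handles; in its frame outer faces at x = -148 mm (back), y = -39 and +71 mm (sides); side walls end at x = -35 mm; open above and in front (+x).
- cartridge: Used cartridge: white block with a yellow band, 56 (x) x 52 (y) x 55 mm high, standing loose on the bench, 0.08 to 0.16 kg. Origin: centre of the block's underside, z up. A steel tab stands out from its -x face. It can be slid over the bench; lifted high by the pliers' handles it sags.
- tab (a point): Middle of the steel tab: cartridge frame (-45.5, 0, 14) mm. The tab is an upright fin 8 mm thick (y), 35 mm long (x = -28 to -63 mm), from 2 to 26 mm above the bench. The pliers go on with their +x along the cartridge's +x.
- dock: Yellow dock fixed to the bench: back and two side walls, 25 mm high, 8 mm thick; the bench (orange patch) is its floor. Inner width 72 mm (y = -36 to 36), inner back face at x = +40 mm, side walls from x = -30 mm, open to -x. A cartridge at home has its +x along the dock's, its tab out of the opening, its origin at dock x = 0 to 12 mm (12: against the back wall).
- fresh_cartridge: Bystander, to be left alone: unused blue cartridge, same shape as the used one (56 x 52 x 55 mm with a steel tab). Origin: centre of the underside.
- tube_rack: Bystander, to be left alone: grey rack 220 x 75 mm with two rows of capped tubes, 95 mm high. Origin: centre of the underside.
- tip_box: Bystander, to be left alone: white and yellow pipette-tip box, 85 x 120 x 67 mm. Origin: centre of the underside.
- reagent: Bystander, to be left alone: amber bottle, 64 mm across, 150 mm high. Origin: centre of the underside.
- dish: Bystander, to be left alone: clear round dish, 90 mm across, 16 mm high. Origin: centre of the underside.
- marker: Bystander, to be left alone: black marker pen, 130 mm long, 14 mm thick. Origin: centre of the underside; it lies along x.
- driver: Bystander, to be left alone: screwdriver lying down. Origin: centre of the underside; it lies along x.
- beaker: Bystander, to be left alone: white cup, 70 mm across, 85 mm high. Origin: centre of the underside.
Things that resemble listed ones, but are neither listed nor needed, are in the scene too. There is more than one size of the dock; the one meant has the size given above.

How it is judged:
On the way, in this order (a step that is already met when the one before it is completed fails the run):
1. the pliers are locked on the cartridge's tab (value of joint handle above 0.25 rad and contact force between jaw and cartridge above 3 N and distance between jaws and tab below 0.03 m), for 0.2 s.
2. the cartridge stands in the dock, the pliers still locked on its tab (x of cartridge in the frame of dock between -0.01 and 0.02 m and y of cartridge in the frame of dock between -0.02 and 0.02 m and height (world z) of cartridge below 0.006 m and angle between cartridge's own z axis and vertical below 0.12 rad and value of joint handle above 0.25 rad and distance between jaws and tab below 0.03 m), for 0.2 s.
3. the release lever is pressed with the fingers while the cartridge stands in the dock (x of cartridge in the frame of dock between -0.01 and 0.02 m and y of cartridge in the frame of dock between -0.02 and 0.02 m and height (world z) of cartridge below 0.006 m and angle between cartridge's own z axis and vertical below 0.12 rad and contact force between the fingers and thumb_pad above 0.5 N and z of lever_pad in the frame of pliers below 0.044 m).
At the end, for the whole second after the job is handed in: The used cartridge stands upright in the dock, at most 8 mm of the block out of the opening (origin less than 10 mm short of the dock's); the pliers lie flat and still, open (handle below 0.04 rad), not touching the cartridge, the jaws point over 34 mm from the middle of the tab (x of cartridge in the frame of dock between -0.01 and 0.02 m and y of cartridge in the frame of dock between -0.02 and 0.02 m and height (world z) of cartridge below 0.006 m and angle between cartridge's own z axis and vertical below 0.12 rad and value of joint handle below 0.04 rad and distance between jaws and tab above 0.034 m and contact force between pliers and cartridge below 0.1 N and angle between pliers's own z axis and vertical below 0.1 rad and height (world z) of pliers below 0.008 m and linear speed of each of pliers, cartridge below 0.02 m/s).
It fails at once if the robot touches the used cartridge (contact force between any of the fingers, the arm and cartridge above 0.5 N).
It fails at once if the used cartridge is tipped by more than 35 degrees (angle between cartridge's own z axis and vertical above 0.61 rad).
It fails at once if a bystander is moved by more than 30 mm (distance of any of fresh_cartridge, tube_rack, tip_box, reagent, dish, marker, driver, beaker from where it was at the start of the episode above 0.03 m).
It also fails if it takes over 72 s, if anything falls off the work surface, if the arm or the gripper's body presses on something with over 40 N, if the wrist force passes 120 N, or if a joint passes its speed limit or range.

## Working session

There is one attempt and no reset: what is moved stays moved. The work goes in short steps, Python scripts to look and compute and a tool call to move; the robot and the scene stay as the last step left them, time stands still between calls to the robot, and variables do not carry over. Pictures are saved under pics/ and viewed, at most 11 in all, crops included, and the job is handed in when it is done.

Besides the shell and the picture viewer there is one more tool, called as name([rows], argument=value, ...), one row to a line, values as JSON. apply_moves: Moves the arm, as the interface text tells. Shifts and turns lie within -1 to 1; 1 stands for 250 mm of shift or 30 degrees of turn. Its arguments: {"type":"object","properties":{"steps":{"type":"array"},"jaw":{"type":"number"},"newtons":{"type":"number"}},"required":["steps"]}

```bash
mkdir -p pics; python3 - <<'E'
from station import *
import cv2
s=get_state();print({k:(s[k]) for k in ("t","q","eef_pos","ee_rot","width")})
for n in("top","scene"):
    cv2.imwrite(f"pics/{n}0.png",cv2.resize(grab_frame(n),(800,600),interpolation=cv2.INTER_CUBIC));print(camera_model(n))
E
ls
```

```text
{'t': 0.0, 'q': array([-8.60910588e-01,  3.59372802e-01,  1.10812154e-02, -3.57455559e-04,
       -1.22410874e+00, -2.88070471e-01]), 'eef_pos': array([ 0.27611927, -0.61541015,  0.22564021]), 'ee_rot': array([ 3.13995927e+00, -1.33558962e-04, -2.71989900e+00]), 'width': 0.08753758038795745}
{'fx': 487.76260879070816, 'fy': 487.76260879070816, 'cx': 281.9568498683952, 'cy': 203.27720667020333, 'xyz': array([ 0.43514088, -0.06649976,  1.51756662]), 'rotation': array([-3.09193674,  0.01727363, -1.59021743])}
{'fx': 502.09403771976565, 'fy': 502.09403771976565, 'cx': 281.1178144780992, 'cy': 212.69801894338428, 'xyz': array([ 1.59544025, -0.96472346,  1.18176868]), 'rotation': array([-2.25653229, -0.00879105,  0.86708122])}
pics
```

View pics/top0.png

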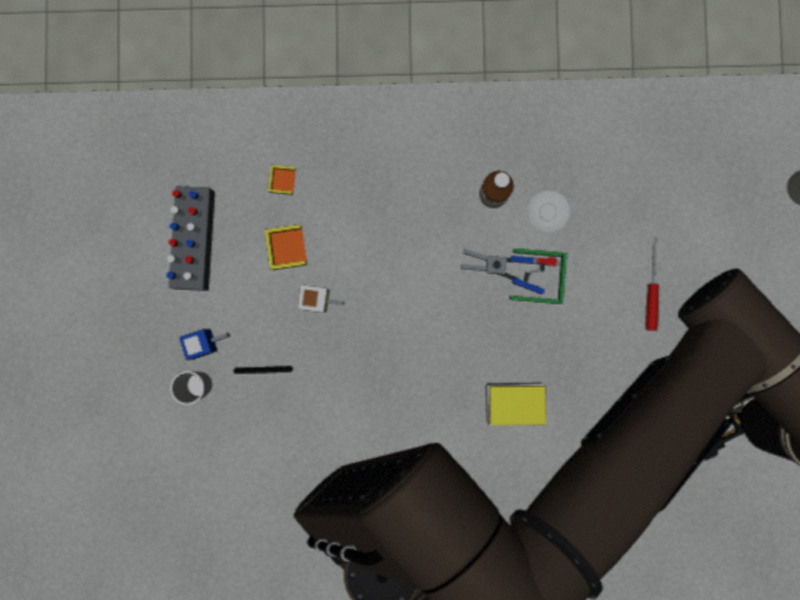

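View pics/scene0.png

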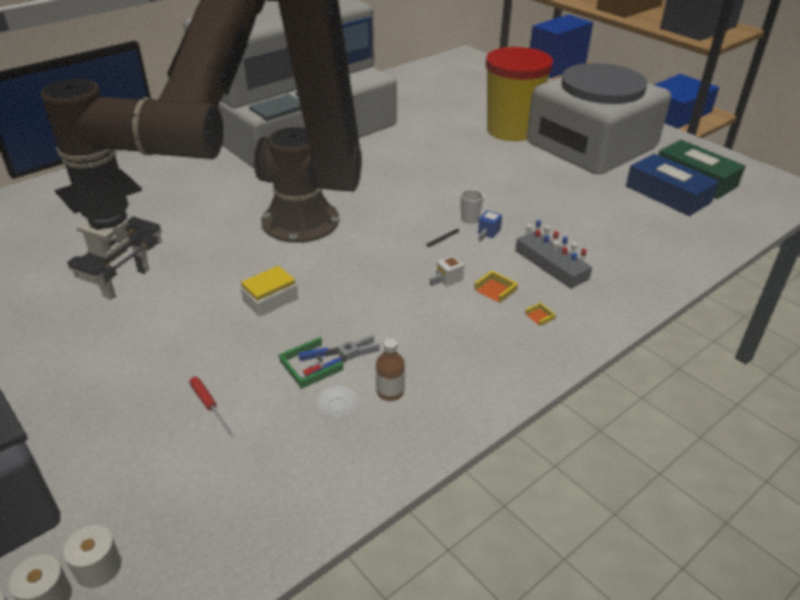

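The top view shows the tools in the green rest at (505,268), pointing left. The white cartridge is at (313,299) with its tab to the right. The large dock at (287,247) is the right size (about 88 mm outside) and the one at (282,180) is too small.

```bash
cat > h.py <<'E'
from station import *
import numpy as np, cv2
from scipy.spatial.transform import Rotation as R
def ray(cam,px,z):
    c=cam; M=R.from_euler('xyz',c["rotation"]).as_matrix()
    out=[]
    for (u,v),zz in zip(px,np.broadcast_to(z,len(px))):
        d=M@np.array([(u-c["cx"])/c["fx"],(v-c["cy"])/c["fy"],1]); out.append(c["xyz"]+d*(zz-c["xyz"][2])/d[2])
    return np.array(out)
def proj(cam,P):
    M=R.from_euler('xyz',cam["rotation"]).as_matrix(); p=(np.atleast_2d(P)-cam["xyz"])@M
    return p[:,:2]/p[:,2:]*[cam["fx"],cam["fy"]]+[cam["cx"],cam["cy"]]
E
python3 - <<'E'
from h import *
f=grab_frame("top")
# crop A: orig x 180-260,y 150-225 ; B: x 315-415,y 160-220
A=cv2.resize(f[150:225,180:260],None,fx=5,fy=5,interpolation=cv2.INTER_CUBIC)
B=cv2.resize(f[160:220,315:405],None,fx=8,fy=8,interpolation=cv2.INTER_CUBIC)
A=cv2.copyMakeBorder(A,0,0,0,0,0)
cv2.imwrite("pics/A.png",cv2.resize(f[150:225,180:260],None,fx=8,fy=8,interpolation=cv2.INTER_CUBIC));cv2.imwrite("pics/B.png",B)
E
```

```text
(no output)
```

View pics/A.png

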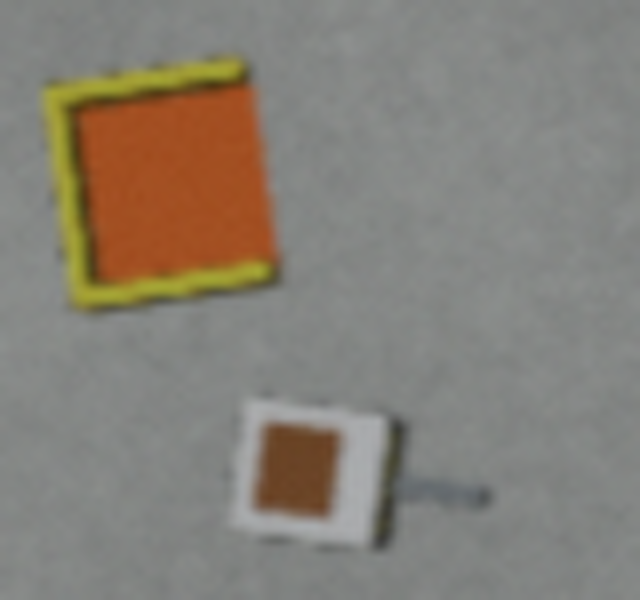

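View pics/B.png

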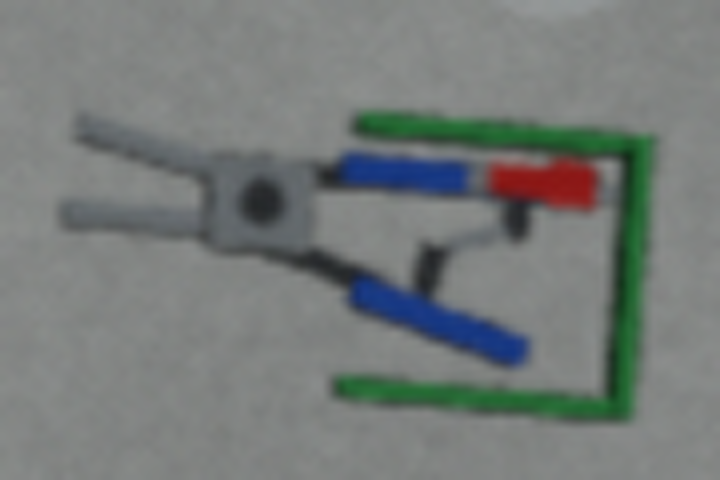

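Crop A: the dock's outer corners are about (47,87), (75,305), (247,60) and (278,280), open to the right. The cartridge top is (247,398), (392,415), (378,548), (232,527), with the tab tip at (490,495). Crop B: the pivot is at (263,201), head corners (210,155) to (308,252), rest corners (655,140) and (633,418).

```bash
cat > fit.py <<'E'
from h import *
from scipy.optimize import least_squares
def fit(cam,px,P,p0):
    px=np.array(px,float);P=np.array(P,float)/1000
    def W(p): c,s=np.cos(p[2]),np.sin(p[2]); return np.c_[p[0]+c*P[:,0]-s*P[:,1],p[1]+s*P[:,0]+c*P[:,1],P[:,2]]
    r=least_squares(lambda p:(proj(cam,W(p))-px).ravel(),p0,loss='soft_l1')
    return r.x,np.round((proj(cam,W(r.x))-px),1)
E
python3 - <<'E'
from fit import *
cam=camera_model("top")
o=lambda L,x,y:[((u+.5)/8-.5+x,(v+.5)/8-.5+y) for u,v in L]
D=fit(cam,o([(47,87),(75,305),(247,60),(278,280)],180,150),[(48,-44,25),(48,44,25),(-30,-44,25),(-30,44,25)],[.5,.2,1.5])
C=fit(cam,o([(247,398),(392,415),(378,548),(232,527),(492,495)],180,150),[(28,-26,55),(-28,-26,55),(-28,26,55),(28,26,55),(-63,0,26)],[.4,.2,1.5])
P=fit(cam,o([(210,155),(317,162),(207,243),(308,252),(263,201),(655,140),(633,418),(357,113),(333,398),(62,214)],315,160),
 [(20,-18,26),(-20,-18,26),(20,18,26),(-20,18,26),(0,0,26),(-148,-39,25),(-148,71,25),(-35,-39,25),(-35,71,25),(75,8,20)],[.45,-.2,1.5])
for n,(p,r) in zip("DCP",(D,C,P)): print(n,p.round(4),r.tolist())
E
```

```text
D [0.6112 0.2004 1.6872] [[0.0, -0.3], [0.1, 0.6], [0.0, -0.4], [-0.2, 0.2]]
C [0.4962 0.1478 1.4337] [[0.2, -0.4], [0.4, -0.3], [0.1, 0.2], [-0.1, 0.6], [-0.6, -0.1]]
P [ 0.5615 -0.2426  1.4654] [[0.2, -0.2], [-0.1, -0.0], [-0.4, 0.4], [0.1, 0.4], [-0.4, 0.4], [-0.1, -0.5], [-0.0, 0.5], [0.3, -0.3], [0.4, -0.1], [-0.0, -0.5]]
```

```bash
python3 - <<'E'
import station; print([n for n in dir(station) if n[0]!='_'])
from h import *
s=get_state(); print(sorted(s), s.get("hold_point_z"), getattr(station,"hold_point_z",None))
cam=camera_model("top")
k=.7
print("reagent cap",ray(cam,[(502*k,180*k)],.15),"dish",ray(cam,[(549*k,211*k)],.01),"tipbox",ray(cam,[(517*k,405*k)],.067))
P=np.array([.5615,-.2426]);e=s["eef_pos"]
d=P-e[:2];print("shift/.25",d/.25, "z to .10",(.10-e[2])/.25,"turn/30",np.degrees(1.4654-np.pi-s["ee_rot"][2])/30)
E
```

```text
['Unreachable', 'camera_model', 'get_state', 'grab_frame', 'hold_point_z', 'job_done']
['ee_rot', 'eef_pos', 'force', 'gripper_force', 'joint_efforts', 'moment', 'q', 'qd', 't', 'width'] None 0.0188
reagent cap [[ 0.7179594  -0.24446133  0.15      ]] dish [[ 0.67667279 -0.36265289  0.01      ]] tipbox [[ 0.26638552 -0.27371881  0.067     ]]
shift/.25 [1.14141931 1.49183221] z to .10 -0.5035006062039076 turn/30 1.9934161778234558
```

apply_moves([
  {"translation":[0.057,0.075,0],"rotation":[0,0,0.1]},
  {"translation":[0.114,0.149,0],"rotation":[0,0,0.2]},
  {"translation":[0.171,0.224,0],"rotation":[0,0,0.3]},
  {"translation":[0.228,0.298,0],"rotation":[0,0,0.4]},
  {"translation":[0.285,0.373,0],"rotation":[0,0,0.5]},
  {"translation":[0.342,0.448,0],"rotation":[0,0,0.6]},
  {"translation":[0.4,0.522,0],"rotation":[0,0,0.7]},
  {"translation":[0.457,0.597,0],"rotation":[0,0,0.8]},
  {"translation":[0.514,0.671,0],"rotation":[0,0,0.9]},
  {"translation":[0.571,0.746,0],"rotation":[0,0,1.0]},
], jaw=-1, newtons=40)

```text
t: 0.98
eef_pos: [0.4195, -0.4282, 0.2263]
ee_rot: [3.141, 0.0, -2.194]
force: [-0.9, -0.5, -0.2]
width: 0.0875
gripper_force: 0.0
```

apply_moves([
  {"translation":[0.057,0.075,0],"rotation":[0,0,0.1]},
  {"translation":[0.114,0.149,0],"rotation":[0,0,0.2]},
  {"translation":[0.171,0.224,0],"rotation":[0,0,0.3]},
  {"translation":[0.228,0.298,0],"rotation":[0,0,0.4]},
  {"translation":[0.285,0.373,-0.05],"rotation":[0,0,0.5]},
  {"translation":[0.342,0.448,-0.1],"rotation":[0,0,0.6]},
  {"translation":[0.4,0.522,-0.15],"rotation":[0,0,0.7]},
  {"translation":[0.457,0.597,-0.25],"rotation":[0,0,0.8]},
  {"translation":[0.571,0.746,-0.35],"rotation":[0,0,0.99]},
  {"translation":[0.571,0.746,-0.4],"rotation":[0,0,0.99]},
])

```text
t: 1.82
eef_pos: [0.5637, -0.24, 0.1252]
ee_rot: [-3.141, 0.0, -1.67]
force: [0.2, -1.0, 0.2]
width: 0.0879
gripper_force: 0.0
```

```bash
python3 - <<'E'
from h import *
s=get_state();print(s["t"],s["eef_pos"],s["ee_rot"],s["width"])
c=camera_model("wrist");print(c)
cv2.imwrite("pics/w1.png",grab_frame("wrist"))
print(proj(c,[[.5615,-.2426,.026]]))
E
```

```text
1.8167 [ 0.56373727 -0.2400476   0.12520823] [-3.14132083e+00  2.58650792e-04 -1.67031351e+00] 0.08787350333263338
{'fx': 300.33956894774445, 'fy': 300.33956894774445, 'cx': 280.6707464519726, 'cy': 211.85486601285527, 'xyz': array([ 0.55474246, -0.30988562,  0.28315224]), 'rotation': array([ 2.87555021e+00, -2.45864365e-05,  3.04213208e+00])}
[[280.6151383 209.1842716]]
```

View pics/w1.png

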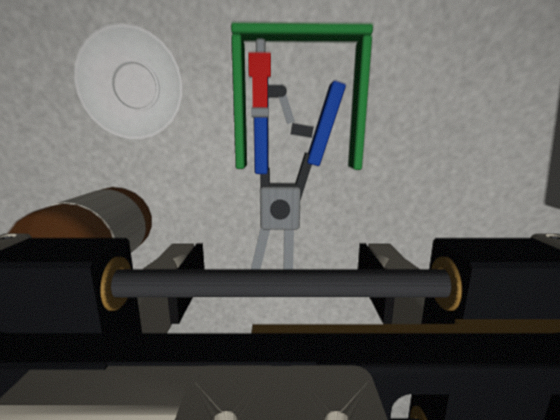

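The wrist view puts the head pivot at (280,209), which is where the calibration predicts it, so I'm descending and gripping the head.

apply_moves([
  {"translation":[-0.009,-0.01,-0.08],"rotation":[0,0,-0.01]},
  {"translation":[-0.009,-0.01,-0.16],"rotation":[0,0,-0.01]},
  {"translation":[-0.009,-0.01,-0.24],"rotation":[0,0,-0.01]},
  {"translation":[-0.009,-0.01,-0.32],"rotation":[0,0,-0.01]},
  {"translation":[-0.009,-0.01,-0.38],"rotation":[0,0,-0.01]},
  {"translation":[-0.009,-0.01,-0.42],"rotation":[0,0,-0.01]},
  {"translation":[-0.009,-0.01,-0.45],"rotation":[0,0,-0.01]},
  {"translation":[-0.009,-0.01,-0.47],"rotation":[0,0,-0.01]},
  {"translation":[-0.009,-0.01,-0.48],"rotation":[0,0,-0.01]},
  {"translation":[-0.009,-0.01,-0.48],"rotation":[0,0,-0.01]},
])

```text
t: 2.7
eef_pos: [0.5597, -0.2454, 0.0066]
ee_rot: [-3.142, -0.0, -1.683]
force: [0.4, -0.1, 1.5]
width: 0.0875
gripper_force: 0.0
```

apply_moves([
  {"translation":[0,0,0],"rotation":[0,0,0]},
  {"translation":[0,0,0],"rotation":[0,0,0]},
  {"translation":[0,0,0],"rotation":[0,0,0]},
  {"translation":[0,0,0],"rotation":[0,0,0]},
  {"translation":[0,0,0],"rotation":[0,0,0]},
  {"translation":[0,0,0],"rotation":[0,0,0]},
  {"translation":[0,0,0],"rotation":[0,0,0]},
  {"translation":[0,0,0],"rotation":[0,0,0]},
  {"translation":[0,0,0],"rotation":[0,0,0]},
  {"translation":[0,0,0],"rotation":[0,0,0]},
], jaw=1, newtons=50)

```text
t: 3.53
eef_pos: [0.56, -0.2453, 0.0067]
ee_rot: [-3.141, -0.0, -1.683]
force: [1.9, 1.8, -1.2]
width: 0.0359
gripper_force: 49.7
```

apply_moves([
  {"translation":[0,0,0.06],"rotation":[0,0,0]},
  {"translation":[0,0,0.14],"rotation":[0,0,0]},
  {"translation":[0,0,0.22],"rotation":[0,0,0]},
  {"translation":[0,0,0.26],"rotation":[0,0,0]},
  {"translation":[-0.02,0.06,0.26],"rotation":[0,0,0]},
  {"translation":[-0.05,0.16,0.26],"rotation":[0,0,0]},
  {"translation":[-0.08,0.26,0.26],"rotation":[0,0,0]},
  {"translation":[-0.11,0.36,0.26],"rotation":[0,0,0]},
  {"translation":[-0.14,0.46,0.26],"rotation":[0,0,0]},
  {"translation":[-0.17,0.56,0.26],"rotation":[0,0,-0.048]},
])

```text
t: 4.37
eef_pos: [0.5158, -0.1043, 0.0708]
ee_rot: [3.14, -0.0, -1.709]
force: [0.8, 0.7, -4.2]
width: 0.036
gripper_force: 49.7
```

apply_moves([
  {"translation":[-0.03,0.1,0],"rotation":[0,0,0]},
  {"translation":[-0.06,0.2,0],"rotation":[0,0,0]},
  {"translation":[-0.09,0.3,0],"rotation":[0,0,0]},
  {"translation":[-0.12,0.4,0],"rotation":[0,0,0]},
  {"translation":[-0.15,0.5,0],"rotation":[0,0,0]},
  {"translation":[-0.165,0.56,0],"rotation":[0,0,0]},
  {"translation":[-0.17,0.585,0],"rotation":[0,0,0]},
  {"translation":[-0.172,0.591,0],"rotation":[0,0,0]},
  {"translation":[-0.172,0.591,0],"rotation":[0,0,0]},
  {"translation":[-0.172,0.591,0],"rotation":[0,0,0]},
])

```text
t: 5.2
eef_pos: [0.4739, 0.0418, 0.0713]
ee_rot: [3.141, -0.0, -1.709]
force: [-0.5, -0.8, -4.5]
width: 0.0355
gripper_force: 49.7
```

```bash
python3 - <<'E'
from h import *
s=get_state();print(s["t"],s["eef_pos"],s["ee_rot"],s["width"])
f=grab_frame("top");cam=camera_model("top")
print(proj(cam,[[.49,.1027,.026],s["eef_pos"]]))
a=cv2.resize(f[140:240,170:290],None,fx=6,fy=6,interpolation=cv2.INTER_CUBIC)
cv2.imwrite("pics/t2.png",a)
E
```

```text
5.2 [0.47392869 0.0417822  0.07129863] [ 3.14100094e+00 -3.79651800e-04 -1.70861770e+00] 0.0355190087368705
[[234.83012957 210.67363661]
 [253.65477496 215.14696975]]
```

View pics/t2.png

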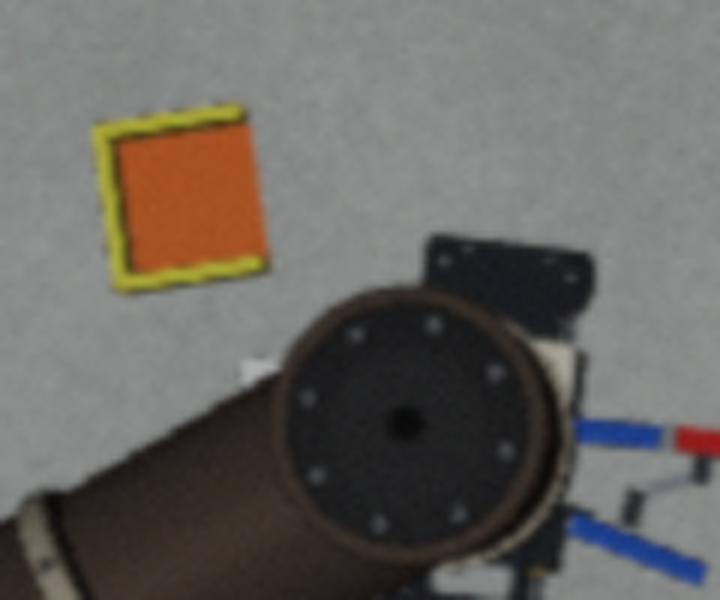

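The pliers are held straight; the arm hides the jaws. The blind margins of ±7 mm sideways and 5 mm ahead are enough, so I'm lowering.

apply_moves([
  {"translation":[0.003,0.002,-0.03],"rotation":[0,0,0]},
  {"translation":[0.003,0.002,-0.06],"rotation":[0,0,0]},
  {"translation":[0.003,0.002,-0.09],"rotation":[0,0,0]},
  {"translation":[0.003,0.002,-0.12],"rotation":[0,0,0]},
  {"translation":[0.003,0.002,-0.15],"rotation":[0,0,0]},
  {"translation":[0.003,0.002,-0.18],"rotation":[0,0,0]},
  {"translation":[0.003,0.002,-0.21],"rotation":[0,0,0]},
  {"translation":[0.003,0.002,-0.235],"rotation":[0,0,0]},
  {"translation":[0.003,0.002,-0.25],"rotation":[0,0,0]},
  {"translation":[0.003,0.002,-0.256],"rotation":[0,0,0]},
])

```text
t: 6.08
eef_pos: [0.4745, 0.0428, 0.0068]
ee_rot: [3.141, -0.001, -1.708]
force: [-0.7, 0.2, -3.2]
width: 0.0361
gripper_force: 49.7
```

```bash
python3 - <<'E'
from h import *
s=get_state();print(s["t"],s["eef_pos"],s["ee_rot"],s["force"])
f=grab_frame("scene");cam=camera_model("scene")
u,v=proj(cam,[[.49,.1027,.026]])[0].round().astype(int);print(u,v)
a=cv2.resize(f[v-45:v+45,u-60:u+60],None,fx=6,fy=6,interpolation=cv2.INTER_CUBIC)
cv2.imwrite("pics/s2.png",a)
E
```

```text
6.0833 [0.47450108 0.04279854 0.00677057] [ 3.14066540e+00 -6.70327315e-04 -1.70814831e+00] [-0.67063845  0.17397241 -3.24049279]
304 193
```

View pics/s2.png

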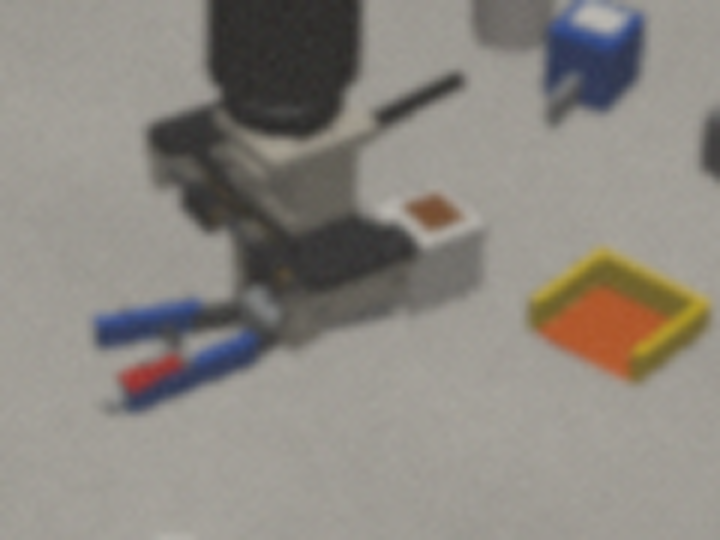

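The pliers are down with the jaws beside the tab, and the cartridge is upright and hasn't moved. Next I open, rise, and shift to above the handles.

apply_moves([
  {"translation":[0,0,0],"rotation":[0,0,0]},
  {"translation":[0,0,0],"rotation":[0,0,0]},
  {"translation":[0,0,0],"rotation":[0,0,0]},
  {"translation":[0,0,0],"rotation":[0,0,0]},
  {"translation":[0,0,0],"rotation":[0,0,0]},
  {"translation":[0,0,0.06],"rotation":[0,0,0]},
  {"translation":[0,0,0.16],"rotation":[0,0,0]},
  {"translation":[0,0,0.28],"rotation":[0,0,0]},
  {"translation":[0,0,0.37],"rotation":[0,0,0]},
  {"translation":[0,0,0.37],"rotation":[0,0,0]},
], jaw=-1)

```text
t: 6.97
eef_pos: [0.4776, 0.044, 0.1048]
ee_rot: [-3.135, 0.004, -1.707]
force: [0.6, -0.1, -0.0]
width: 0.0873
gripper_force: 0.0
```

apply_moves([
  {"translation":[-0.01,-0.05,0],"rotation":[0,0,0]},
  {"translation":[-0.03,-0.12,0],"rotation":[0,0,0]},
  {"translation":[-0.06,-0.2,0],"rotation":[0,0,0]},
  {"translation":[-0.074,-0.25,0],"rotation":[0,0,0]},
  {"translation":[-0.074,-0.261,0],"rotation":[0,0,0]},
  {"translation":[-0.074,-0.261,0],"rotation":[0,0,0]},
  {"translation":[-0.074,-0.261,0],"rotation":[0,0,0]},
  {"translation":[-0.074,-0.261,0],"rotation":[0,0,0]},
  {"translation":[-0.074,-0.261,0],"rotation":[0,0,0]},
  {"translation":[-0.074,-0.261,0],"rotation":[0,0,0]},
])

```text
t: 7.8
eef_pos: [0.4565, -0.0219, 0.1]
ee_rot: [3.141, -0.0, -1.708]
force: [-0.0, 1.0, -1.2]
width: 0.0876
gripper_force: 0.0
```

```bash
python3 - <<'E'
from h import *
s=get_state();print(s["t"],s["eef_pos"],s["ee_rot"],s["width"])
f=grab_frame("wrist");c=camera_model("wrist")
g=grab_frame("top")
print(proj(c,[[s["eef_pos"][0],s["eef_pos"][1],.02]]))
b=cv2.resize(g[160:235,190:290],(560,420),interpolation=cv2.INTER_CUBIC)
cv2.imwrite("pics/w3.png",cv2.resize(np.hstack([f,b]),(800,300)))
E
```

```text
7.8 [ 0.45650877 -0.02186449  0.09996349] [ 3.14146977e+00 -7.59995580e-05 -1.70752183e+00] 0.08756828806829214
[[278.15611929 218.51282637]]
```

View pics/w3.png

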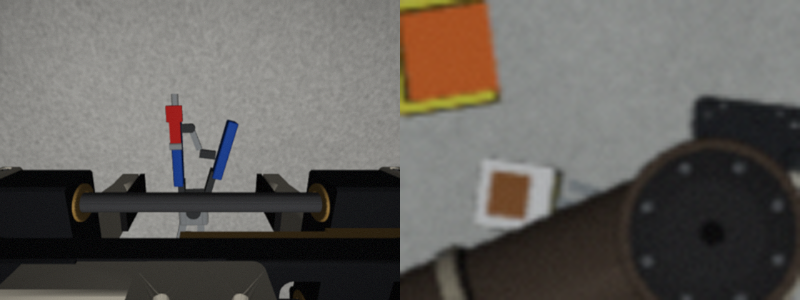

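The wrist view shows the handles centred under the TCP: outer faces at u≈172 and 228 at row 156, with the TCP at 199. I'm descending and squeezing.

apply_moves([
  {"translation":[0,0,-0.08],"rotation":[0,0,0]},
  {"translation":[0,0,-0.16],"rotation":[0,0,0]},
  {"translation":[0,0,-0.24],"rotation":[0,0,0]},
  {"translation":[0,0,-0.3],"rotation":[0,0,0]},
  {"translation":[0,0,-0.34],"rotation":[0,0,0]},
  {"translation":[0,0,-0.36],"rotation":[0,0,0]},
  {"translation":[0,0,-0.37],"rotation":[0,0,0]},
  {"translation":[0,0,-0.38],"rotation":[0,0,0]},
  {"translation":[0,0,-0.38],"rotation":[0,0,0]},
  {"translation":[0,0,-0.38],"rotation":[0,0,0]},
])

```text
t: 8.73
eef_pos: [0.4567, -0.0222, 0.0055]
ee_rot: [-3.141, 0.0, -1.708]
force: [0.2, 0.4, -1.2]
width: 0.0875
gripper_force: 0.0
```

apply_moves([
  {"translation":[0,0,0],"rotation":[0,0,0]},
  {"translation":[0,0,0],"rotation":[0,0,0]},
  {"translation":[0,0,0],"rotation":[0,0,0]},
  {"translation":[0,0,0],"rotation":[0,0,0]},
  {"translation":[0,0,0],"rotation":[0,0,0]},
  {"translation":[0,0,0],"rotation":[0,0,0]},
  {"translation":[0,0,0],"rotation":[0,0,0]},
  {"translation":[0,0,0],"rotation":[0,0,0]},
  {"translation":[0,0,0],"rotation":[0,0,0]},
  {"translation":[0,0,0],"rotation":[0,0,0]},
], jaw=1, newtons=40)

```text
t: 9.57
eef_pos: [0.4571, -0.0221, 0.0053]
ee_rot: [-3.14, 0.001, -1.708]
force: [3.9, -0.9, 1.5]
width: 0.0461
gripper_force: 39.0
```

```bash
python3 - <<'E'
from h import *
s=get_state();print(s["t"],s["eef_pos"],s["ee_rot"],s["width"],s["gripper_force"])
g=grab_frame("top"); f=grab_frame("scene")
b=cv2.resize(g[165:225,200:280],(400,300),interpolation=cv2.INTER_CUBIC)
a=cv2.resize(f[150:240,235:355],(400,300),interpolation=cv2.INTER_CUBIC)
cv2.imwrite("pics/t4.png",np.hstack([a,b]))
E
```

```text
9.5667 [ 0.45710737 -0.02211188  0.00528559] [-3.14033513e+00  5.44483917e-04 -1.70819761e+00] 0.04605309249272746 39.04637853149325
```

View pics/t4.png

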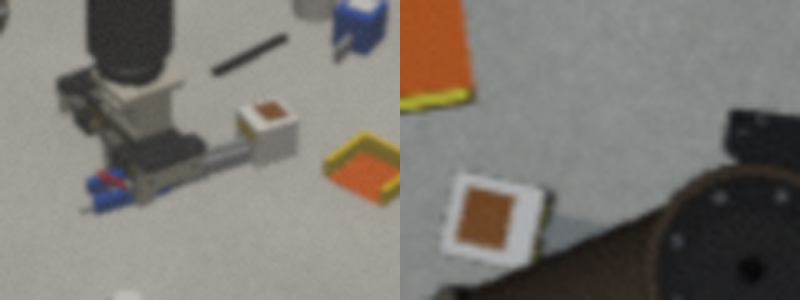

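The width of 46 mm means the pliers are locked on the tab. In the top crop the cartridge's top corners are (458,173), (551,190), (535,265) and (444,253). I'll fit its pose and plan the slide.

```bash
python3 - <<'E'
from fit import *
cam=camera_model("top")
o=[((u+.5)/5-.5+200,(v+.5)/5-.5+165) for u,v in [(58,173),(147,188),(133,265),(44,253)]]
p,r=fit(cam,o,[(28,-26,55),(-28,-26,55),(-28,26,55),(28,26,55)],[.49,.15,1.43]);print(p,r.tolist())
s=get_state();t=s["eef_pos"][:2];y=s["ee_rot"][2]+np.pi
rot=lambda a:np.array([[np.cos(a),-np.sin(a)],[np.sin(a),np.cos(a)]])
print("plier yaw",y,"cart in tool frame",rot(y).T@(p[:2]-t))
# pliers geometric expectation: TCP ~ pliers (-70,0); cart origin x = 59+45.5
D=np.array([.6112,.2004]);dy=1.6872
for n,cx in(("nominal",np.array([.1745,.004])),("meas",rot(y).T@(p[:2]-t))):
  for dx in(-.085,-.03,.006):
    tcp=D+rot(dy)@[dx,0]-rot(dy)@cx
    print(n,dx,"tcp",tcp.round(4),"shift/.25",((tcp-t)/.25).round(3),"turn/30",np.degrees(dy-y)/30)
E
```

```text
[0.49623383 0.14792406 1.38896159] [[-0.2, -0.6], [0.3, -0.7], [0.2, 1.0], [-0.3, 0.4]]
plier yaw 1.4335037841443903 cart in tool frame [ 0.17377941 -0.01548317]
nominal -0.085 tcp [ 0.6453 -0.0569] shift/.25 [ 0.753 -0.139] turn/30 0.48452408156554516
nominal -0.03 tcp [ 0.6389 -0.0023] shift/.25 [0.727 0.079] turn/30 0.48452408156554516
nominal 0.006 tcp [0.6347 0.0335] shift/.25 [0.711 0.222] turn/30 0.48452408156554516
meas -0.085 tcp [ 0.6259 -0.0584] shift/.25 [ 0.675 -0.145] turn/30 0.48452408156554516
meas -0.03 tcp [ 0.6195 -0.0038] shift/.25 [0.65  0.073] turn/30 0.48452408156554516
meas 0.006 tcp [0.6153 0.032 ] shift/.25 [0.633 0.216] turn/30 0.48452408156554516
```

apply_moves([
  {"translation":[0.01,-0.02,0.004],"rotation":[0,0,0.03]},
  {"translation":[0.03,-0.05,0.004],"rotation":[0,0,0.06]},
  {"translation":[0.06,-0.08,0.004],"rotation":[0,0,0.09]},
  {"translation":[0.09,-0.11,0.004],"rotation":[0,0,0.12]},
  {"translation":[0.13,-0.13,0.004],"rotation":[0,0,0.15]},
  {"translation":[0.17,-0.145,0.004],"rotation":[0,0,0.18]},
  {"translation":[0.22,-0.145,0.004],"rotation":[0,0,0.21]},
  {"translation":[0.27,-0.145,0.004],"rotation":[0,0,0.24]},
  {"translation":[0.32,-0.145,0.004],"rotation":[0,0,0.27]},
  {"translation":[0.36,-0.145,0.004],"rotation":[0,0,0.3]},
])

```text
t: 10.5
eef_pos: [0.5432, -0.0593, 0.0052]
ee_rot: [3.135, -0.001, -1.55]
force: [-7.4, -0.1, 8.0]
width: 0.0457
gripper_force: 38.6
```

apply_moves([
  {"translation":[0.04,0,0],"rotation":[0,0,0.03]},
  {"translation":[0.08,0,0],"rotation":[0,0,0.06]},
  {"translation":[0.12,0,0],"rotation":[0,0,0.1]},
  {"translation":[0.16,0,0],"rotation":[0,0,0.13]},
  {"translation":[0.2,0,0],"rotation":[0,0,0.16]},
  {"translation":[0.24,0,0],"rotation":[0,0,0.19]},
  {"translation":[0.28,0,0],"rotation":[0,0,0.22]},
  {"translation":[0.32,0,0],"rotation":[0,0,0.25]},
  {"translation":[0.35,0,0],"rotation":[0,0,0.26]},
  {"translation":[0.35,0,0],"rotation":[0,0,0.26]},
])

```text
t: 11.33
eef_pos: [0.6325, -0.0588, 0.0052]
ee_rot: [3.137, 0.0, -1.414]
force: [-2.2, -0.5, 2.9]
width: 0.0458
gripper_force: 38.7
```

```bash
python3 - <<'E'
from h import *
s=get_state();print(s["t"],s["eef_pos"],s["ee_rot"],s["width"],s["gripper_force"])
g=grab_frame("top")
cv2.imwrite("pics/t5.png",cv2.resize(g[120:210,180:290],None,fx=7,fy=6.5,interpolation=cv2.INTER_CUBIC))
E
```

```text
11.3333 [ 0.63245374 -0.05880632  0.00524962] [ 3.13740693e+00  7.60881940e-06 -1.41423116e+00] 0.0457637491059231 38.69224263355136
```

View pics/t5.png

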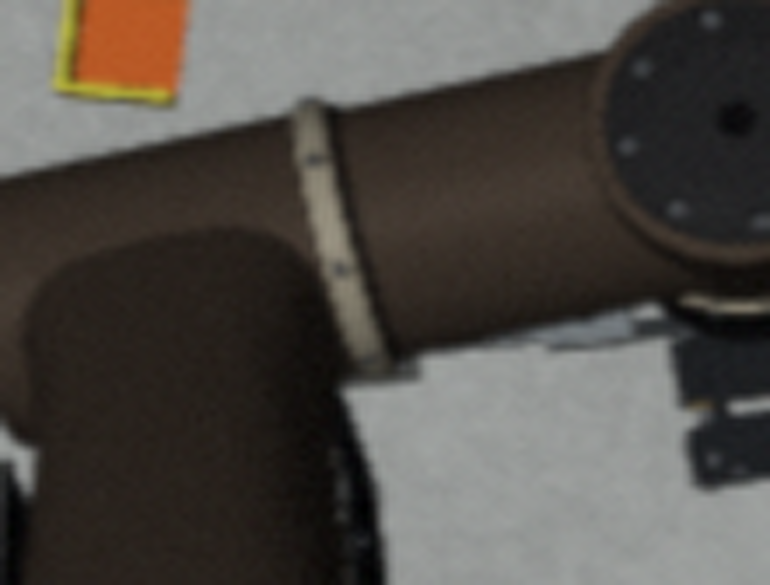

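The arm now hides the large dock and the cartridge, and only the small dock shows at upper left. A steel part of the pliers is visible at (590,330). I'll check that numerically and find the cartridge in the scene camera with image code.

```bash
python3 - <<'E'
from h import *
cam=camera_model("top");T=np.array([.6325,-.0588]);a=np.pi-1.4142
rot=np.array([[np.cos(a),-np.sin(a)],[np.sin(a),np.cos(a)]])
for n,q in dict(head=(.07,0),jaws=(.132,0),cart=(.174,-.013)).items():
    w=T+rot@q; print(n,w.round(3),proj(cam,[[*w,.02]]).round(1))
print("seen steel",ray(cam,[(180+540/7,120+345/6.5),(180+640/7,120+325/6.5),(180+420/7,120+370/6.5)],.015).round(3))
sc=camera_model("scene");g=grab_frame("scene")
u,v=proj(sc,[[.62,.116,.03]])[0];print("scene expected",u,v)
cv2.imwrite("pics/s_raw.png",g)
h=cv2.cvtColor(g,cv2.COLOR_BGR2HSV)
# brown label of the used cartridge + yellow band near expectation
x0,y0=int(u)-60,int(v)-50
sub=h[y0:y0+100,x0:x0+120]
for nm,lo,hi in(("brown",(5,90,50),(18,200,150)),("orange",(5,180,150),(18,255,255)),("white",(0,0,170),(179,25,255)),("yellow",(22,120,60),(34,255,255))):
    m=cv2.inRange(sub,lo,hi);n,l,st,ce=cv2.connectedComponentsWithStats(m)
    print(nm,[(st[i][:5].tolist(),(ce[i]+[x0,y0]).round(1).tolist()) for i in range(1,n) if st[i][4]>12])
print(x0,y0)
E
```

```text
head [0.622 0.01 ] [[264.3 167.6]]
jaws [0.612 0.072] [[244.5 171.1]]
cart [0.618 0.115] [[230.4 169.4]]
seen steel [[ 0.606  0.033  0.015]
 [ 0.614 -0.011  0.015]
 [ 0.595  0.086  0.015]]
scene expected 330.77640979919966 206.9681884179197
brown [([58, 43, 9, 5, 30], [331.8, 200.7]), ([0, 91, 12, 9, 90], [275.1, 251.6])]
orange [([71, 40, 14, 14, 115], [346.4, 202.0]), ([101, 61, 12, 8, 60], [376.4, 220.4])]
white [([52, 42, 18, 10, 46], [329.2, 203.3]), ([0, 80, 9, 7, 49], [273.2, 239.0])]
yellow [([65, 34, 27, 21, 163], [350.2, 197.9]), ([98, 56, 20, 15, 81], [379.2, 218.4])]
270 156
```

```bash
cat > lab.py <<'E'
from fit import *
D=np.array([.6112,.2004]);DY=1.6872
def rot(a): return np.array([[np.cos(a),-np.sin(a)],[np.sin(a),np.cos(a)]])
def label(g,c,r=14):
    h=cv2.cvtColor(cv2.resize(g,None,fx=4,fy=4,interpolation=cv2.INTER_CUBIC),cv2.COLOR_BGR2HSV)
    m=cv2.inRange(h,(3,90,50),(18,215,160));k=np.zeros_like(m);k[int((c[1]-r)*4):int((c[1]+r)*4),int((c[0]-r)*4):int((c[0]+r)*4)]=255
    n,l,st,ce=cv2.connectedComponentsWithStats(m&k);i=1+np.argmax(st[1:,4])
    pts=np.argwhere(l==i)[:,::-1].astype(np.float32)
    return (ce[i]+.5)/4-.5,(cv2.boxPoints(cv2.minAreaRect(pts))+.5)/4-.5,st[i][4]/16
E
python3 - <<'E'
from lab import *
sc=camera_model("scene")
g0=cv2.resize(cv2.imread("pics/scene0.png"),(560,420),interpolation=cv2.INTER_AREA)
a=label(g0,(451*.7,264*.7));w0=ray(sc,[a[0]],.055)[0]
print(a[0],a[2],w0,"in cart frame",rot(1.4337).T@(w0[:2]-[.4962,.1478]))
g=cv2.imread("pics/s_raw.png");b=label(g,(331.8,200.7));w=ray(sc,[b[0]],.055)[0]
print(b[0],b[2],w)
off=rot(1.4337).T@(w0[:2]-[.4962,.1478])
for y in(1.65,1.6872,1.72):
    c=w[:2]-rot(y)@off; print(y,"cart",c,"in dock",rot(DY).T@(c-D),"in tool",rot(np.pi-1.4142).T@(c-[.6325,-.0588]))
print("jaw axis from label to TCP yaw",np.arctan2(w[1]+.0588,w[0]-.6325))
# yaw from right/front vertical faces: edges of top white face
E
```

```text
[315.75588235 182.91029412] 21.25 [0.49927616 0.15231772 0.055     ] in cart frame [ 0.00489574 -0.00242987]
[331.80473856 200.74264706] 28.6875 [0.61757279 0.12117205 0.055     ]
1.65 cart [0.61553789 0.1160994 ] in dock [-0.08423392  0.00548222] in tool [ 0.17540466 -0.01052224]
1.6872 cart [0.61572796 0.11602723] in dock [-0.08432768  0.00530182] in tool [ 0.17530373 -0.01069873]
1.72 cart [0.61589767 0.1159695 ] in dock [-0.08440473  0.00513996] in tool [ 0.17522024 -0.01085736]
jaw axis from label to TCP yaw 1.6535487378783298
```

The cartridge is at dock (-84, +5) mm and about aligned, so I push it in.

apply_moves([
  {"translation":[0.02,0.0,0],"rotation":[0,0,0]},
  {"translation":[0.016,0.036,0],"rotation":[0,0,0]},
  {"translation":[0.011,0.076,0],"rotation":[0,0,0]},
  {"translation":[0.006,0.12,0],"rotation":[0,0,0]},
  {"translation":[0.001,0.165,0],"rotation":[0,0,0]},
  {"translation":[-0.004,0.21,0],"rotation":[0,0,0]},
  {"translation":[-0.01,0.26,0],"rotation":[0,0,0]},
  {"translation":[-0.015,0.305,0],"rotation":[0,0,0]},
  {"translation":[-0.02,0.345,0],"rotation":[0,0,0]},
  {"translation":[-0.022,0.365,0],"rotation":[0,0,0]},
])

```text
t: 12.27
eef_pos: [0.6281, 0.0345, 0.0061]
ee_rot: [-3.141, 0.0, -1.414]
force: [-0.6, -1.6, -4.0]
width: 0.0457
gripper_force: 39.0
```

```bash
python3 - <<'E'
from lab import *
s=get_state();print(s["t"],s["eef_pos"],s["ee_rot"],s["width"],s["gripper_force"],s["force"])
sc=camera_model("scene");g=grab_frame("scene");cv2.imwrite("pics/s6.png",g)
e=proj(sc,[[.6085,.2105,.055]])[0];b=label(g,e,10);w=ray(sc,[b[0]],.055)[0]
c=w[:2]-rot(1.68)@[.0049,-.0024];print(e,b[0],b[2],"cart",c,"dock",rot(DY).T@(c-D))
E
```

```text
12.2667 [0.62813716 0.03451682 0.00609526] [-3.14147384e+00  1.29236264e-04 -1.41370466e+00] 0.045672686550737925 38.992371945641935 [-0.60886214 -1.5877953  -4.02487517]
[347.01864887 190.26399075] [348.70942408 190.58900524] 23.875 cart [0.61212637 0.20878562] dock [ 0.00822128 -0.00189401]
```

The cartridge is home at dock (8, -2) mm. Now I open the fingers, rise, and locate the red lever.

apply_moves([
  {"translation":[0,0,-0.003],"rotation":[0,0,0]},
  {"translation":[0,0,-0.003],"rotation":[0,0,0]},
  {"translation":[0,0,-0.003],"rotation":[0,0,0]},
  {"translation":[0,0,-0.003],"rotation":[0,0,0]},
  {"translation":[0,0,-0.003],"rotation":[0,0,0]},
  {"translation":[0,0,0.06],"rotation":[0,0,0]},
  {"translation":[0,0,0.16],"rotation":[0,0,0]},
  {"translation":[0,0,0.28],"rotation":[0,0,0]},
  {"translation":[0,0,0.36],"rotation":[0,0,0]},
  {"translation":[0,0,0.36],"rotation":[0,0,0]},
], jaw=-1)

```text
t: 13.15
eef_pos: [0.6314, 0.0329, 0.1014]
ee_rot: [-3.134, 0.0, -1.415]
force: [0.6, 0.3, -0.3]
width: 0.0875
gripper_force: 0.0
```

apply_moves([
  {"translation":[0,0,0],"rotation":[0,0,0]},
  {"translation":[0,0,0],"rotation":[0,0,0]},
  {"translation":[0,0,0],"rotation":[0,0,0]},
  {"translation":[0,0,0],"rotation":[0,0,0]},
  {"translation":[0,0,0],"rotation":[0,0,0]},
  {"translation":[0,0,0],"rotation":[0,0,0]},
  {"translation":[0,0,0],"rotation":[0,0,0]},
  {"translation":[0,0,0],"rotation":[0,0,0]},
  {"translation":[0,0,0],"rotation":[0,0,0]},
  {"translation":[0,0,0],"rotation":[0,0,0]},
], jaw=1)

```text
t: 13.98
eef_pos: [0.6283, 0.0327, 0.096]
ee_rot: [3.142, -0.0, -1.415]
force: [0.5, 0.6, -0.0]
width: 0.0267
gripper_force: 0.0
```

```bash
cat > seg.py <<'E'
from lab import *
def segs(g,names=("red","blue")):
    h=cv2.cvtColor(g,cv2.COLOR_BGR2HSV);o={}
    R_={"red":((0,150,80),(6,255,255)),"blue":((105,150,60),(125,255,255))}
    for n in names:
        m=cv2.inRange(h,*R_[n]); 
        if n=="red": m|=cv2.inRange(h,(174,150,80),(179,255,255))
        k,l,st,ce=cv2.connectedComponentsWithStats(m)
        o[n]=[(int(st[i][4]),ce[i].round(1),cv2.boxPoints(cv2.minAreaRect(np.argwhere(l==i)[:,::-1].astype(np.float32))).round(1).tolist()) for i in range(1,k) if st[i][4]>60]
    return o
E
python3 - <<'E'
from seg import *
s=get_state();print(s["t"],s["eef_pos"],s["ee_rot"],s["width"],s["force"])
c=camera_model("wrist");g=grab_frame("wrist");cv2.imwrite("pics/w6.png",g)
for n,L in segs(g).items():
    for A,ce,bx in L: print(n,A,ce,bx,"z20",ray(c,bx,.02)[:,:2].round(4).tolist(), "c z.035",ray(c,[ce],.036)[0,:2].round(4))
T=np.array([.6281,.0345])
for nm,q,z in(("pad up",(-.0395,-.017),.048),("hinge",(-.012,-.017),.024),("handle fixed end",(-.055,-.017),.02)):
    print(nm,proj(c,[[*(T+rot(1.662)@q),z]]))
E
```

```text
13.9833 [0.62833005 0.0326906  0.09603858] [ 3.14157733e+00 -1.27845421e-05 -1.41497357e+00] 0.026686481311693412 [ 0.517831    0.60928112 -0.03180156]
red 766 [260.5 186.7] [[248.0, 170.0], [273.0, 170.0], [273.0, 208.0], [248.0, 208.0]] z20 [[0.6577, -0.0031], [0.6385, -0.0061], [0.634, 0.0241], [0.6539, 0.0272]] c z.035 [0.6457 0.0054]
blue 193 [263.6 162.2] [[257.0, 155.0], [270.0, 155.0], [270.0, 169.0], [257.0, 169.0]] z20 [[0.6524, -0.0156], [0.6425, -0.0171], [0.6409, -0.0065], [0.6509, -0.0049]] c z.035 [ 0.646  -0.0127]
blue 1170 [301.8 210.9] [[290.70001220703125, 252.8000030517578], [298.79998779296875, 168.89999389648438], [313.0, 170.3000030517578], [304.8999938964844, 254.1999969482422]] z20 [[0.6136, 0.0602], [0.6188, -0.01], [0.6077, -0.0107], [0.6016, 0.0596]] c z.035 [0.6125 0.0188]
blue 565 [259.7 238.4] [[250.1999969482422, 266.5], [253.8000030517578, 215.39999389648438], [267.29998779296875, 216.39999389648438], [263.70001220703125, 267.5]] z20 [[0.6455, 0.0779], [0.6484, 0.0326], [0.6375, 0.0318], [0.634, 0.077]] c z.035 [0.6407 0.0455]
pad up [[256.90688598 176.9505651 ]]
hinge [[257.69073308 206.94698418]]
handle fixed end [[260.57812858 151.32916141]]
```

The red pad is at about (260,178) in the wrist image, which puts it near world (0.646, -0.003) when raised. I'll move above it and then press.

apply_moves([
  {"translation":[0.02,-0.05,0],"rotation":[0,0,0]},
  {"translation":[0.05,-0.11,0],"rotation":[0,0,0]},
  {"translation":[0.071,-0.159,0],"rotation":[0,0,0]},
  {"translation":[0.071,-0.159,0],"rotation":[0,0,0]},
  {"translation":[0.071,-0.159,-0.04],"rotation":[0,0,0]},
  {"translation":[0.071,-0.159,-0.08],"rotation":[0,0,0]},
  {"translation":[0.071,-0.159,-0.12],"rotation":[0,0,0]},
  {"translation":[0.071,-0.159,-0.15],"rotation":[0,0,0]},
  {"translation":[0.071,-0.159,-0.16],"rotation":[0,0,0]},
  {"translation":[0.071,-0.159,-0.16],"rotation":[0,0,0]},
], jaw=1)

```text
t: 14.87
eef_pos: [0.6452, -0.0069, 0.0547]
ee_rot: [3.139, -0.0, -1.414]
force: [0.4, -0.2, -0.1]
width: 0.0005
gripper_force: 0.0
```

apply_moves([
  {"translation":[0,0,-0.015],"rotation":[0,0,0]},
  {"translation":[0,0,-0.03],"rotation":[0,0,0]},
  {"translation":[0,0,-0.045],"rotation":[0,0,0]},
  {"translation":[0,0,-0.06],"rotation":[0,0,0]},
  {"translation":[0,0,-0.075],"rotation":[0,0,0]},
  {"translation":[0,0,-0.09],"rotation":[0,0,0]},
  {"translation":[0,0,-0.105],"rotation":[0,0,0]},
  {"translation":[0,0,-0.116],"rotation":[0,0,0]},
  {"translation":[0,0,-0.124],"rotation":[0,0,0]},
  {"translation":[0,0,-0.126],"rotation":[0,0,0]},
])

```text
t: 15.7
eef_pos: [0.6459, -0.0069, 0.0251]
ee_rot: [3.141, -0.0, -1.414]
force: [-5.3, 0.6, 10.0]
width: 0.0004
gripper_force: 5.1
```

```bash
python3 - <<'E'
from seg import *
s=get_state();print(s["t"],s["eef_pos"],s["width"],s["force"])
c=camera_model("wrist");g=grab_frame("wrist");cv2.imwrite("pics/w7.png",g)
for n,L in segs(g).items():
    for A,ce,bx in L: print(n,A,ce,"z20",ray(c,bx,.02)[:,:2].round(4).tolist())
E
```

```text
15.7 [ 0.64588522 -0.0068635   0.02506043] 0.0004012119270654409 [-5.3304537   0.62606495 10.01409641]
red 88 [279.  242.4] z20 [[0.6521, -0.009], [0.6526, -0.0149], [0.6387, -0.016], [0.6382, -0.0101]]
```

apply_moves([
  {"translation":[0,0,-0.004],"rotation":[0,0,0]},
  {"translation":[0,0,-0.008],"rotation":[0,0,0]},
  {"translation":[0,0,-0.008],"rotation":[0,0,0]},
  {"translation":[0,0,0.02],"rotation":[0,0,0]},
  {"translation":[0,0,0.06],"rotation":[0,0,0]},
  {"translation":[0,0,0.14],"rotation":[0,0,0]},
  {"translation":[0,0,0.24],"rotation":[0,0,0]},
  {"translation":[0,0,0.34],"rotation":[0,0,0]},
  {"translation":[0,0,0.4],"rotation":[0,0,0]},
  {"translation":[0,0,0.4],"rotation":[0,0,0]},
])

```text
t: 16.58
eef_pos: [0.6485, -0.0066, 0.1292]
ee_rot: [-3.135, -0.0, -1.414]
force: [0.1, 0.2, 0.7]
width: 0.0004
gripper_force: 0.0
```

```bash
python3 - <<'E'
from seg import *
s=get_state();print(s["t"],s["eef_pos"],s["width"],s["force"])
c=camera_model("wrist");g=grab_frame("wrist");t=grab_frame("top");sc=grab_frame("scene")
for n,L in segs(g).items():
    for A,ce,bx in L: print(n,A,ce,"z20",ray(c,bx,.02)[:,:2].round(4).tolist())
scm=camera_model("scene");b=label(sc,(348.7,190.6),10);w=ray(scm,[b[0]],.055)[0]
cc=w[:2]-rot(1.68)@[.0049,-.0024];print("cart dock",rot(DY).T@(cc-D))
a=cv2.resize(sc[150:240,270:390],(400,300),interpolation=cv2.INTER_CUBIC)
b=cv2.resize(t[130:190,190:270],(400,300),interpolation=cv2.INTER_CUBIC)
cv2.imwrite("pics/f1.png",np.vstack([np.hstack([a,b]),np.hstack([cv2.resize(g,(400,300)),np.zeros((300,400,3),np.uint8)])]))
E
```

```text
16.5833 [ 0.64850251 -0.00662594  0.12916545] 0.0003980052679747951 [0.06388969 0.22512195 0.71433379]
red 656 [280.9 218.8] z20 [[0.6527, 0.0271], [0.6557, -0.0153], [0.6388, -0.0165], [0.6352, 0.0259]]
blue 171 [346.5 230.7] z20 [[0.5899, 0.0113], [0.5868, -0.0042], [0.5762, -0.0012], [0.5791, 0.0143]]
cart dock [ 0.00790032 -0.00226677]
```

View pics/f1.png

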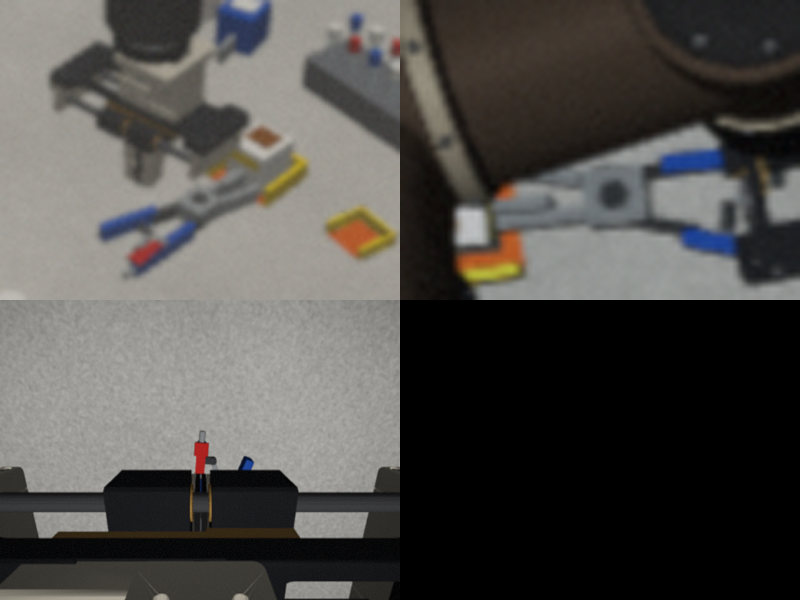

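The pliers have sprung open: in the scene crop the handles are splayed and the lever is flat. The top crop shows the pivot at (614,193), and the cartridge is still home at (8,-2). Next I regrip the head to draw them off.

```bash
python3 - <<'E'
from lab import *
cam=camera_model("top")
o=[((u-400+.5)/5-.5+190,(v+.5)/5-.5+130) for u,v in [(614,193),(588,165),(646,165),(646,222),(588,228)]]
print(ray(cam,o[:1],.026))
p,r=fit(cam,o,[(0,0,26),(20,-18,26),(-20,-18,26),(-20,18,26),(20,18,26)],[.62,.1,1.65]);print(p,r.tolist())
# lever-based estimate: red centreline y=-17, rear end x=-127
s=get_state();y=1.646
c=np.array([.6472,-.0159]);print("from lever",c+rot(y)@[.127,.017])
print(s["eef_pos"],s["ee_rot"][2])
for P in (p[:2],ray(cam,o[:1],.026)[0,:2]): print(((P-s["eef_pos"][:2])/.25).round(3))
E
```

```text
[[0.62096091 0.10828142 0.026     ]]
[0.6200082  0.10697691 1.58139067] [[0.4, 0.3], [-1.0, 0.3], [0.4, -0.1], [0.7, 0.1], [-0.7, -0.7]]
from lever [0.62070618 0.10946378]
[ 0.64580844 -0.00695683  0.12441768] -1.415110392117346
[-0.103  0.456]
[-0.099  0.461]
```

apply_moves([
  {"translation":[-0.01,0.05,0],"rotation":[0,0,-0.03]},
  {"translation":[-0.03,0.13,0],"rotation":[0,0,-0.06]},
  {"translation":[-0.05,0.23,0],"rotation":[0,0,-0.09]},
  {"translation":[-0.07,0.33,0],"rotation":[0,0,-0.12]},
  {"translation":[-0.09,0.41,0],"rotation":[0,0,-0.156]},
  {"translation":[-0.099,0.446,0],"rotation":[0,0,-0.156]},
  {"translation":[-0.099,0.446,0],"rotation":[0,0,-0.156]},
  {"translation":[-0.099,0.446,0],"rotation":[0,0,-0.156]},
  {"translation":[-0.099,0.446,-0.06],"rotation":[0,0,-0.156]},
  {"translation":[-0.099,0.446,-0.12],"rotation":[0,0,-0.156]},
], jaw=-1)

```text
t: 17.57
eef_pos: [0.622, 0.1037, 0.0947]
ee_rot: [-3.14, 0.0, -1.497]
force: [0.0, -0.3, -0.5]
width: 0.0612
gripper_force: 0.0
```

```bash
python3 - <<'E'
from seg import *
s=get_state();print(s["t"],s["eef_pos"],s["ee_rot"],s["width"])
c=camera_model("wrist");g=grab_frame("wrist")
for n,L in segs(g).items():
    for A,ce,bx in L: print(n,A,ce,"z24",ray(c,bx,.024)[:,:2].round(4).tolist())
E
```

```text
17.5667 [0.62200351 0.1036768  0.09469001] [-3.14015387e+00  4.13230650e-04 -1.49695022e+00] 0.061229758020863195
red 1235 [255.3  80.8] z24 [[0.6557, -0.0152], [0.6391, -0.0171], [0.6346, 0.023], [0.6521, 0.0251]]
blue 1418 [330.8 130.1] z24 [[0.6015, 0.0649], [0.5876, -0.0015], [0.5769, 0.0008], [0.59, 0.0676]]
blue 892 [258.3 156.7] z24 [[0.6479, 0.0325], [0.637, 0.0315], [0.6333, 0.0776], [0.6448, 0.0787]]
```

apply_moves([
  {"translation":[-0.006,0.002,0],"rotation":[0,0,0]},
  {"translation":[-0.006,0.002,0],"rotation":[0,0,0]},
  {"translation":[-0.006,0.002,-0.06],"rotation":[0,0,0]},
  {"translation":[-0.006,0.002,-0.12],"rotation":[0,0,0]},
  {"translation":[-0.006,0.002,-0.18],"rotation":[0,0,0]},
  {"translation":[-0.006,0.002,-0.24],"rotation":[0,0,0]},
  {"translation":[-0.006,0.002,-0.29],"rotation":[0,0,0]},
  {"translation":[-0.006,0.002,-0.32],"rotation":[0,0,0]},
  {"translation":[-0.006,0.002,-0.345],"rotation":[0,0,0]},
  {"translation":[-0.006,0.002,-0.353],"rotation":[0,0,0]},
])

```text
t: 18.45
eef_pos: [0.6199, 0.1047, 0.0061]
ee_rot: [3.141, -0.0, -1.497]
force: [-0.2, 0.7, -0.6]
width: 0.0875
gripper_force: 0.0
```

apply_moves([
  {"translation":[0,0,0],"rotation":[0,0,0]},
  {"translation":[0,0,0],"rotation":[0,0,0]},
  {"translation":[0,0,0],"rotation":[0,0,0]},
  {"translation":[0,0,0],"rotation":[0,0,0]},
  {"translation":[0,0,0],"rotation":[0,0,0]},
  {"translation":[0,0,0],"rotation":[0,0,0]},
  {"translation":[0,0,0],"rotation":[0,0,0]},
  {"translation":[0,0,0],"rotation":[0,0,0]},
  {"translation":[0,0,0],"rotation":[0,0,0]},
  {"translation":[0,0,0],"rotation":[0,0,0]},
], jaw=1, newtons=30)

```text
t: 19.28
eef_pos: [0.6202, 0.1051, 0.0065]
ee_rot: [-3.141, 0.0, -1.497]
force: [1.2, -0.5, 0.3]
width: 0.0358
gripper_force: 29.8
```

apply_moves([
  {"translation":[-0.008,0,0],"rotation":[0,0,0]},
  {"translation":[-0.016,0,0],"rotation":[0,0,0]},
  {"translation":[-0.015,-0.015,0],"rotation":[0,0,0]},
  {"translation":[-0.012,-0.045,0],"rotation":[0,0,0]},
  {"translation":[-0.009,-0.09,0],"rotation":[0,0,0]},
  {"translation":[-0.006,-0.14,0],"rotation":[0,0,0]},
  {"translation":[-0.002,-0.19,0],"rotation":[0,0,0]},
  {"translation":[0.002,-0.25,0],"rotation":[0,0,0]},
  {"translation":[0.006,-0.3,0],"rotation":[0,0,0]},
  {"translation":[0.008,-0.32,0],"rotation":[0,0,0]},
])

```text
t: 20.12
eef_pos: [0.6218, 0.0226, 0.0064]
ee_rot: [3.142, 0.0, -1.498]
force: [-0.9, 5.9, 3.4]
width: 0.036
gripper_force: 29.8
```

apply_moves([
  {"translation":[0,0,0],"rotation":[0,0,0]},
  {"translation":[0,0,0],"rotation":[0,0,0]},
  {"translation":[0,0,0],"rotation":[0,0,0]},
  {"translation":[0,0,0],"rotation":[0,0,0]},
  {"translation":[0,0,0],"rotation":[0,0,0]},
  {"translation":[0,0,0.06],"rotation":[0,0,0]},
  {"translation":[0,0,0.16],"rotation":[0,0,0]},
  {"translation":[0,0,0.28],"rotation":[0,0,0]},
  {"translation":[0,0,0.4],"rotation":[0,0,0]},
  {"translation":[0,0,0.44],"rotation":[0,0,0]},
], jaw=-1)

```text
t: 20.95
eef_pos: [0.624, 0.0256, 0.121]
ee_rot: [-3.136, 0.0, -1.495]
force: [1.8, -0.1, 1.2]
width: 0.0871
gripper_force: 0.0
```

```bash
python3 - <<'E'
from seg import *
s=get_state();print(s["t"],s["eef_pos"],s["width"])
c=camera_model("wrist");g=grab_frame("wrist");sc=grab_frame("scene")
for n,L in segs(g).items():
    for A,ce,bx in L: print(n,A,ce,"z20",ray(c,bx,.02)[:,:2].round(4).tolist())
scm=camera_model("scene");b=label(sc,(348.7,190.6),10);w=ray(scm,[b[0]],.055)[0]
cc=w[:2]-rot(1.68)@[.0049,-.0024];print("label",b[0],b[2],"cart dock",rot(DY).T@(cc-D))
E
```

```text
20.95 [0.62396083 0.0256373  0.12101121] 0.08708834086014204
red 1009 [261.   78.9] z20 [[0.6569, -0.0996], [0.6397, -0.1009], [0.637, -0.0602], [0.6549, -0.0589]]
blue 1171 [329.7 124. ] z20 [[0.6004, -0.0172], [0.587, -0.0857], [0.5762, -0.0836], [0.5888, -0.0147]]
blue 737 [263.6 148.7] z20 [[0.6487, -0.0499], [0.638, -0.0511], [0.6331, -0.0046], [0.6444, -0.0033]]
label [348.789801   190.65733831] 25.125 cart dock [ 0.00808624 -0.00237218]
```

The pliers were drawn back 83 mm and lie open, and the cartridge hasn't moved from home.

```bash
python3 -c "
from station import *
print(job_done())"
```

```text
the job is handed in; nothing more can be done
None
```

I handed the job in at about 21 s; no verdict came back. By my last measurements the cartridge is home in the dock at about (8, -2) mm, and the pliers lie open on the bench about 80 mm back from the tab.

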